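# Unlock the bench press and seat the insert

### The arm

A 6-joint arm with a two-finger parallel gripper is mounted at the origin on a cart in front of the work surface, level with it; the furniture and walls round the work are solid. World frame = base frame: x ahead of the robot, y to its left, z up, the work surface at z = 0. Lengths are in mm, angles in rad, forces in N, time in s.
With the tool pointing down it reaches from about 225 to 725 mm from the base axis. Payload 3.1 kg.
Tool frame: the origin (TCP) lies midway between the tips of the shut fingers; the grasp point (between the pads) lies behind it (manip.grip_point_offset is the z of the grasp point in the tool frame, in mm); z points along the fingers, y is the line along which they close (so a half turn about z gives the same grasp; the last joint's range is limited). The gripper opens to 85 mm and grips with 20 to 120 N. Pads are 22 mm wide; open, the fingers measure 114 mm over their backs; the gripper's body (76 mm by 85 mm) begins 54 mm behind the grasp point. The pads swing forward as they close: fully open they stand 13 mm farther back than shut.
Start: joints at [-1.433, 0.048, 0.099, 1.622, 0, 1.443], TCP at [137.893, -506.56, 231.312] pointing down, gripper open.
Joint ranges: [-2.91, 2.91], [-0.99, 1.94], [-1.21, 1.42], [-2.12, 2.29], [-1.49, 1.47], [-3.14, 3.14]. Speed limits (rad/s): [2.79, 2.79, 3.14, 3.14, 3.14, 3.14].

### API

Orientations are given as a unit quaternion [w, x, y, z].
In Python, from workcell import status, vision, order, manip gives the robot as it stands.
- The arm moves only by the shell command python3 -m creep 'ROWS' [FORCE]. ROWS is JSON, a list of rows, each an object with "linear": the shift along the tool's x, y, z in m, a list of three; "twist": the turn, a rotation vector about the tool's x, y, z in degrees, a list of three; "claw": the finger opening in m, from 0 to 0.0854. A call has 1 to 5 rows; each row is the pose to reach, as a shift and turn from the pose commanded when the call began, along the tool's axes at that moment; what a row does not reach only later rows make up. A row lasts 1/10 s, in which the tool goes at most 50 mm and 8.59 degrees, less where a joint would pass 70% of its speed; a pose out of reach is approached as far as the arm can. A call with a gripper value outside its range is refused whole. The fingers move at their own pace and stop on an object; FORCE is the grip in N (left out, the last holds). Time passes only in rows, so rows that repeat a pose let the fingers close. It gives the time, the measured TCP pose, the force, the opening and the grip force at its end, in the units of the state.
- status.read_state(): the state, without advancing time (a new reading comes with each control period).
- vision.camera(name): name is "side" or "top" or "wrist"; returns (picture, depth): 400x640x3 uint8, red, green, blue; 400x640 float32, mm along the optical axis (not along the pixel's ray), 0 where there is no reading.
- vision.get_calibration(name): a dict with "fx", "fy", "cx", "cy" (pixels), "dist" ([k1, k2, p1, p2, k3] as OpenCV has them; the pictures are not rectified), "R" (3x3) and "t" (3): a world point X has camera coordinates R X + t; the wrist camera has in their place "hand_eye" (4x4, takes a point from camera to tool coordinates, whose origin is the TCP and whose axes are the flange's). Camera axes: x right, y down, z forward; pixel columns grow to the right and rows downward; lengths in mm; the calibration is good to about 2 mm. A picture is of the moment at which its call begins: read the wrist's pose just before it. get_calibration takes no time and is no camera call.
- order.close_job(): hands the job in; it is judged then, once.
The state is a dict: "time": time; "joints": joint angles; "dq": joint speeds; "effort": joint torques, N m; "tool_pos": TCP position; "orientation": TCP orientation; "ft_force": force on the tool from outside, world axes, zero at the start; "ft_torque": the same for the moment, N m; "finger_gap": opening from 0.0 (shut) to 1.0 (fully open); "grip_force": force on a finger pad.
Only numpy, scipy, OpenCV 4.12 (cv2) and the standard library are available. Lean on these libraries where they do the work, as an engineer would, in place of code of your own. Each camera call takes 0.05 s, during which the arm holds its last target. There are 200 camera calls.

### The job

The green bench press is locked and a brass insert still stands proud of the dark wooden block under its ram. Take the red key from its wooden block, push it fully down into the lock on top of the press and turn it clockwise as far as it goes; then swing the lever down to its stop so that the ram presses the insert fully home, and let the lever come back up. Leave the key in the lock, fully in and still turned, and do not disturb the loose things lying around.

Things in the scene. Friction and masses are not known exactly. Their poses are not given: they have to be found in the camera images.
- press: green cast bench press, fixed. Origin on the table under the ram axis; x points from the operator's side back to the column, y left, z up. Bed 160 x 110 mm (x -65 to 95), 18 mm thick; head 118 x 55 mm (x -31 to 87), top at z 150 mm; steel ram (17 mm square) stands above the head at the origin up to z 172 mm; lock case 50 x 52 mm on the head, top at z 178 mm.
- lock_mouth (a point): centre of the key slot's mouth, facing up, in the lock cylinder (34 mm across, brass): 40 mm behind the ram axis (press x), 180 mm above the table. Slot 13.6 x 7.6 mm, 26 mm deep. At lock_cylinder = 0 the slot's long side lies along the press's x axis.
- lock_cylinder (a joint): turn of the lock cylinder, rad: 0 = locked, growing clockwise seen from above to its stop at 1.30 (75 degrees) = unlocked. It turns stiffly (0.04 N m) and stays where it is left. A steel bolt blocks the lever until it is turned past about 0.95. The key has about 0.13 rad of play in the slot.
- key: red key, loose, upright in the key block. Origin: centre of the shoulder under the red bow; x along the broad way of bow and blade, z up. Bow 36 (x) x 11 (y) mm, 30 mm high above the origin: pinch it across the 11 mm. Steel blade 12 (x) x 6 (y) mm, reaching 22 mm below the origin, last 4 mm tapered. Fits the lock either way round. Fully in, the origin is at the lock mouth.
- key_block: pale wooden block 64 (x) x 90 (y) x 34 mm high, fixed for the run, origin under its centre. The key stands in the 26 mm deep slot at its centre, broad way along the block's x; the shoulder rests on the block's top. Two empty round holes beside it.
- lever (a joint): angle of the press lever, rad: 0 = up at rest, 0.6 above level; grows as it is pulled down, to its stop at 1.05 (0.45 below level). A spring brings it back; at the push point it takes up to about 17 N.
- lever_push (a point): point on the centreline of the round steel lever arm (12 mm thick), 125 mm from its pivot, where it can be pushed down from above; it moves with the lever. The black ball (28 mm) at the end is 152 mm from the pivot.
- lever_hinge (a point): pivot of the lever on the press's right side, at x 30, y -38, z 125 mm in the press frame, axis along the press's y. The lever points to the press's -x (towards the operator).
- insert (a joint): how far the flanged brass insert under the ram stands proud of its home position in the dark wooden block, m; 0 = home, flange on the wood. It is tight and moves only when the ram presses it (the ram at the lever's stop just reaches 0).
- insert_top (a point): centre of the brass insert's flange (18 mm across), on the ram axis; 60 mm above the table when home
- masking_tape: roll of masking tape, 100 mm across, 36 mm high, loose, lying flat; origin under its centre. Leave it alone.
- battery_pack: black power-tool battery pack 77 x 114 x 58 mm, loose; origin under its centre. Leave it alone.
- sanding_block: sanding block 69 x 124 x 30 mm, loose; origin under its centre. Leave it alone.
- tape_measure: yellow tape measure 36 x 80 x 64 mm, loose; origin under its centre. Leave it alone.
Mind the look-alikes: they are no part of the job. Of the things that look like the press, the larger one is meant.

How it is judged:
By the outcome, as a careful person would: the job done as asked, in the order asked, and still so for the second after the job is handed in, with the robot touching nothing.
It also fails if it takes over 70 s, if anything falls off the work surface, if the arm or the gripper's body presses on something with over 40 N, if the wrist force passes 120 N, or if a joint passes its speed limit or range.

## Working session

There is one attempt and no reset: what is moved stays moved. The work goes in short steps, Python scripts to look and compute and a shell command to move; the robot and the scene stay as the last step left them, time stands still between calls to the robot, and variables do not carry over. Pictures are saved under pics/ and viewed, at most 10 in all, crops included, and the job is handed in when it is done.

```bash
ls; mkdir -p pics
python3 - <<'E'
from workcell import status, vision, manip
import cv2,numpy as np
print(status.read_state()); print(manip.grip_point_offset)
for n in ["side","top"]:
    p,d=vision.camera(n); np.savez(f"{n}0.npz",p=p,d=d); cv2.imwrite(f"pics/{n}0.png",p[:,:,::-1]); c=vision.get_calibration(n); print(n,c)
print(vision.get_calibration("wrist"))
E
```

```text
pics
{'time': 0.0, 'joints': array([-1.43281033e+00,  4.87507411e-02,  9.75643357e-02,  1.62199119e+00,
       -1.82301048e-05,  1.44301192e+00]), 'dq': array([-0.00328723, -0.00080961, -0.00051483,  0.00115107,  0.00017297,
       -0.00097339]), 'effort': array([-5.45573330e-04, -3.38782597e+01,  3.20014071e+01,  2.02048291e-02,
       -2.63110069e-04, -2.04670222e-06]), 'tool_pos': array([ 137.79693121, -505.95174803,  230.10036912]), 'orientation': array([-1.19056996e-03,  9.91183042e-01,  1.32494376e-01, -1.51880695e-05]), 'ft_force': array([ 0.08186775, -0.9024198 ,  0.26983167]), 'ft_torque': array([ 0.00620302, -0.02069872,  0.02266557]), 'grip_force': 0.0, 'finger_gap': 1.0015737342067768}
-18.700000000000003
side {'fx': 422.2891494171669, 'fy': 422.2891494171669, 'cx': 316.60915159648357, 'cy': 197.08889467414187, 'dist': array([-0.04019314,  0.        ,  0.        ,  0.        ,  0.        ]), 'R': array([[-0.97053826, -0.24005161,  0.02075349],
       [-0.11957402,  0.40507785, -0.90642925],
       [ 0.20918302, -0.88220585, -0.42184748]]), 't': array([ 524.54113673,  196.
[... 264 characters left out ...]
81],
       [-0.98471353, -0.01400499, -0.17361773],
       [ 0.17355958,  0.00527515, -0.98480924]]), 't': array([   6.64917708,  574.56884821, 1290.42102126])}
{'fx': 347.5333007208216, 'fy': 347.5333007208216, 'cx': 318.03731683030645, 'cy': 196.72304466882025, 'dist': array([-0.04525791,  0.        ,  0.        ,  0.        ,  0.        ]), 'hand_eye': array([[-3.41285457e-04, -9.62464670e-01, -2.71406786e-01,
         6.91351014e+01],
       [ 9.99999771e-01, -4.86873885e-04,  4.69087512e-04,
         1.76934953e-01],
       [-5.83621034e-04, -2.71406563e-01,  9.62464616e-01,
        -1.43160996e+02],
       [ 0.00000000e+00,  0.00000000e+00,  0.00000000e+00,
         1.00000000e+00]])}
```

View pics/top0.png

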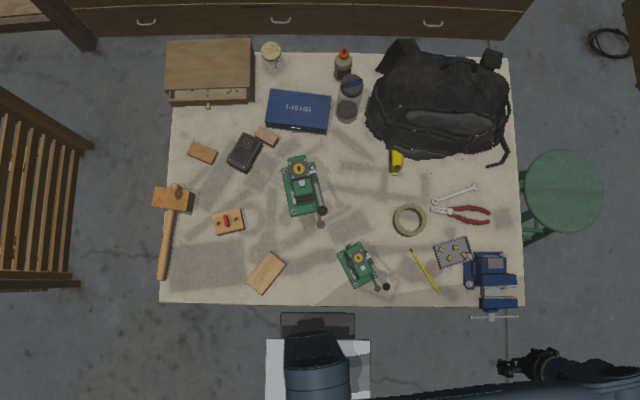

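View pics/side0.png

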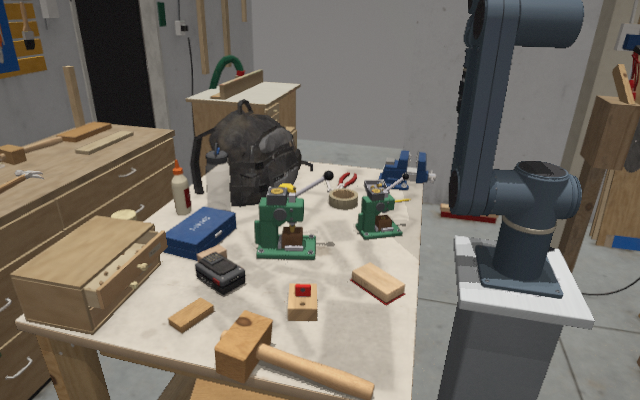

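The top view shows the larger press at about (300,187), with its brass lock at (299,168) and lever ball at (322,210). The key block is at (228,221) with the red key in its middle. The smaller look-alike press is at (357,265). The side view agrees.

```bash
cat > h.py <<'E'
import numpy as np, cv2
from scipy.spatial.transform import Rotation as Ro
from workcell import status, vision, manip
def cam(n):
    s=status.read_state(); c=vision.get_calibration(n); p,d=vision.camera(n)
    if n=="wrist":
        w,x,y,z=s['orientation']; T=np.eye(4); T[:3,:3]=Ro.from_quat([x,y,z,w]).as_matrix(); T[:3,3]=s['tool_pos']
        M=np.linalg.inv(T@c['hand_eye']); c['R'],c['t']=M[:3,:3],M[:3,3]
    return p,d,c
def K(c): return np.array([[c['fx'],0,c['cx']],[0,c['fy'],c['cy']],[0,0,1]])
def ray(c,uv):
    q=cv2.undistortPoints(np.float64(uv).reshape(-1,1,2),K(c),c['dist']).reshape(-1,2)
    D=np.c_[q,np.ones(len(q))]@c['R']; return -c['R'].T@c['t'],D
def onz(c,uv,z):
    o,D=ray(c,uv); return o+D*((z-o[2])/D[:,2])[:,None]
def proj(c,X): return cv2.projectPoints(np.float64(X).reshape(-1,1,3),cv2.Rodrigues(c['R'])[0],c['t'],K(c),c['dist'])[0].reshape(-1,2)
def cloud(c,d):
    v,u=np.mgrid[0:400,0:640]; o,D=ray(c,np.c_[u.ravel(),v.ravel()]); return (o+D*d.reshape(-1,1)).reshape(400,640,3)
def masks(p):
    h=cv2.cvtColor(p,cv2.COLOR_RGB2HSV); H,S,V=[h[...,i].astype(int) for i in range(3)]
    return dict(red=((H<8)|(H>172))&(S>150)&(V>90), green=(H>60)&(H<90)&(S>90), wood=(H>8)&(H<22)&(S>70)&(V>120), brass=(H>15)&(H<28)&(S>120)&(V>110)), h
def blob(m,x0,y0,x1,y1):
    k=np.zeros(m.shape,bool); k[y0:y1,x0:x1]=m[y0:y1,x0:x1]; return k
def ctr(k): v,u=np.nonzero(k); return np.array([u.mean(),v.mean()]),len(u)
E
python3 - <<'E'
from h import *
z=np.load('top0.npz');p,d=z['p'],z['d'];c=vision.get_calibration('top');m,h=masks(p);P=cloud(c,d)
r=blob(m['red'],205,200,250,245);uv,n=ctr(r);print('key',uv,n,onz(c,uv,64),P[r].mean(0))
w=blob(m['wood']|m['red'],205,200,250,245)&(P[...,2]>25); uv,n=ctr(w);rc=cv2.minAreaRect(np.float32(onz(c,np.argwhere(w)[:,::-1],34)[:,:2]));print('block',uv,n,onz(c,uv,34),rc)
b=blob(m['brass'],285,155,315,180)&(P[...,2]>150);uv,n=ctr(b);print('lock',uv,n,onz(c,uv,180),np.median(P[b],0))
g=blob(m['green'],270,145,335,220);
bed=g&(abs(P[...,2]-18)<8);Q=P[bed][:,:2].astype(np.float32);print('bed',len(Q),cv2.minAreaRect(Q))
hd=blob(np.ones_like(g),270,145,335,220)&(P[...,2]>140)&(P[...,2]<185);print('head',hd.sum(),cv2.minAreaRect(P[hd][:,:2].astype(np.float32)))
cv2.imwrite('pics/crop1.png',cv2.resize(p[140:250,200:340,::-1],None,fx=5,fy=5,interpolation=cv2.INTER_CUBIC))
E
```

```text
key [225.45714286 220.02857143] 35 [[504.13447448 285.86394873  64.        ]] [504.32323744 286.16991412  62.57921486]
block [227.01338432 221.23518164] 523 [[504.18225291 287.19648017  34.        ]] ((504.3202209472656, 287.0128173828125), (62.50018310546875, 90.16338348388672), 15.050856590270996)
lock [298.52272727 168.17045455] 88 [[639.31929666  62.43971335 180.        ]] [639.60730349  61.35056748 179.87131011]
bed 271 ((594.7267456054688, 83.31640625), (160.376953125, 71.25447082519531), 38.971595764160156)
head 924 ((617.7276000976562, 50.186927795410156), (141.63446044921875, 78.5700912475586), 13.432890892028809)
```

View pics/crop1.png

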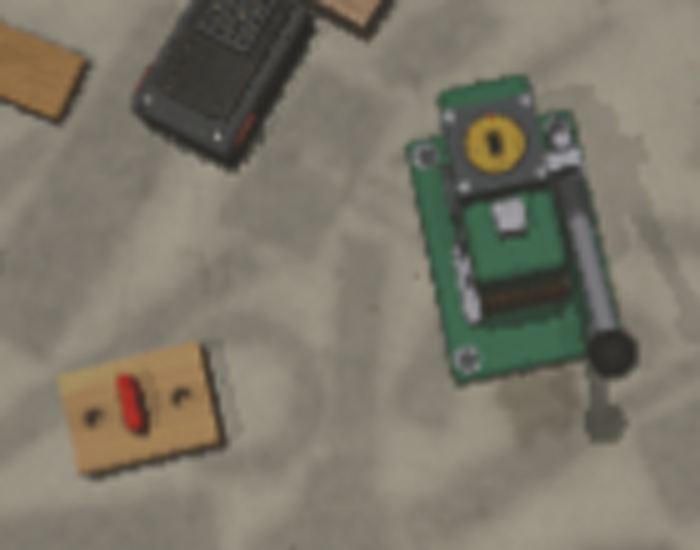

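Next I move over towards the key, raised, and turn the tool by half so that joint 6 stays in range.

```bash
cat > rem.py <<'E'
# usage: rem.py x y z yaw_deg : remaining shift (m, tool axes) and z twist (deg) with tool pointing down
import sys; from h import *
x,y,z,yaw=map(float,sys.argv[1:5]); s=status.read_state(); w,a,b,g=s['orientation']; R=Ro.from_quat([a,b,g,w])
t=np.radians(yaw); G=np.array([[np.cos(t),np.sin(t),0],[np.sin(t),-np.cos(t),0],[0,0,-1]]).T
d=np.array([x,y,z])-s['tool_pos']
print('lin',np.round(R.inv().apply(d)/1000,4),'twist',np.round((R.inv()*Ro.from_matrix(G)).as_rotvec(degrees=True),2),'t',round(s['time'],2),'pos',s['tool_pos'].round(1),'F',s['ft_force'].round(1),'gap',round(float(s['finger_gap']),3),'q',s['joints'].round(2))
E
python3 -m creep '[{"linear":[0,0,-0.05],"twist":[0,0,0],"claw":0.0854},{"linear":[0.562,-0.669,-0.07],"twist":[0,0,-90],"claw":0.0854},{"linear":[0.562,-0.669,-0.07],"twist":[0,0,-90],"claw":0.0854},{"linear":[0.562,-0.669,-0.07],"twist":[0,0,-90],"claw":0.0854},{"linear":[0.562,-0.669,-0.07],"twist":[0,0,-90],"claw":0.0854}]'; python3 rem.py 504 287 300 195
```

```text
time: 0.6
tool_pos: [222.1, -323.3, 285.4]
orientation: [-0.0, 0.907, 0.422, 0.0]
ft_force: [1.5, -0.2, -0.7]
finger_gap: 1.001
grip_force: 0.0
lin [ 0.6484 -0.1776 -0.014 ] twist [ 4.0000e-02 -6.0000e-02 -1.4511e+02] t 0.6 pos [ 222.1 -323.3  285.4] F [ 1.5 -0.2 -0.7] gap 1.001 q [-1.14 -0.27 -0.08  1.76  0.    1.13]
```

```bash
python3 -m creep '[{"linear":[0.648,-0.178,-0.014],"twist":[0,0,-145],"claw":0.0854},{"linear":[0.648,-0.178,-0.014],"twist":[0,0,-145],"claw":0.0854},{"linear":[0.648,-0.178,-0.014],"twist":[0,0,-145],"claw":0.0854},{"linear":[0.648,-0.178,-0.014],"twist":[0,0,-145],"claw":0.0854},{"linear":[0.648,-0.178,-0.014],"twist":[0,0,-145],"claw":0.0854}]'; python3 rem.py 504 287 300 195
```

```text
time: 1.1
tool_pos: [327.7, -96.7, 290.9]
orientation: [0.0, 0.689, 0.725, 0.0]
ft_force: [0.9, -1.0, 0.5]
finger_gap: 0.999
grip_force: 0.0
lin [ 0.3743  0.1954 -0.0091] twist [ 1.0000e-02  3.0000e-02 -1.0211e+02] t 1.1 pos [327.7 -96.7 290.9] F [ 0.9 -1.   0.5] gap 0.999 q [-0.48 -0.4  -0.17  1.8   0.    1.04]
```

```bash
python3 -m creep '[{"linear":[0.374,0.195,-0.009],"twist":[0,0,-102],"claw":0.0854},{"linear":[0.374,0.195,-0.009],"twist":[0,0,-102],"claw":0.0854},{"linear":[0.374,0.195,-0.009],"twist":[0,0,-102],"claw":0.0854},{"linear":[0.374,0.195,-0.009],"twist":[0,0,-102],"claw":0.0854},{"linear":[0.374,0.195,-0.009],"twist":[0,0,-102],"claw":0.0854}]'; python3 rem.py 504 287 200 195
```

```text
time: 1.6
tool_pos: [433.2, 130.3, 296.1]
orientation: [-0.0, 0.375, 0.927, -0.0]
ft_force: [2.1, -0.5, 0.8]
finger_gap: 1.001
grip_force: 0.0
lin [0.0581 0.1619 0.096 ] twist [-3.000e-02 -1.000e-02 -5.905e+01] t 1.6 pos [433.2 130.3 296.1] F [ 2.1 -0.5  0.8] gap 1.001 q [ 0.14 -0.11  0.07  1.76 -0.    0.91]
```

```bash
python3 -m creep '[{"linear":[0.058,0.162,0.096],"twist":[0,0,-59],"claw":0.0854},{"linear":[0.058,0.162,0.096],"twist":[0,0,-59],"claw":0.0854},{"linear":[0.058,0.162,0.096],"twist":[0,0,-59],"claw":0.0854},{"linear":[0.058,0.162,0.096],"twist":[0,0,-59],"claw":0.0854},{"linear":[0.058,0.162,0.096],"twist":[0,0,-59],"claw":0.0854}]'; python3 rem.py 504 287 200 195
```

```text
time: 2.1
tool_pos: [503.4, 287.4, 192.5]
orientation: [-0.005, 0.008, 1.0, -0.001]
ft_force: [-0.5, -0.8, 0.1]
finger_gap: 0.999
grip_force: 0.0
lin [-0.0005 -0.0004 -0.0075] twist [ -0.08  -0.61 -15.88] t 2.1 pos [503.4 287.4 192.5] F [-0.5 -0.8  0.1] gap 0.999 q [0.4  0.2  0.19 1.57 0.   0.42]
```

```bash
python3 -m creep '[{"linear":[0,0,0],"twist":[0,0,-16],"claw":0.05},{"linear":[0,0,0],"twist":[0,0,-16],"claw":0.05},{"linear":[0,0,0],"twist":[0,0,-16],"claw":0.05},{"linear":[0,0,0],"twist":[0,0,-16],"claw":0.05}]' >/dev/null; python3 rem.py 504 287 200 195
python3 - <<'E'
from h import *
p,d,c=cam('wrist'); m,h=masks(p); P=cloud(c,d); np.savez('w1.npz',p=p,d=d)
cv2.imwrite('pics/w1.png',p[:,:,::-1])
r=m['red']&(P[...,2]>35);
L=P[r]; top=r&(P[...,2]>57)
print('red n',r.sum(),top.sum(),np.percentile(L[:,2],[5,50,95]))
uv,n=ctr(top);print('key',uv,onz(c,uv,64),cv2.minAreaRect(onz(c,np.argwhere(top)[:,::-1],64)[:,:2].astype(np.float32)))
w=(m['wood']|m['red'])&(abs(P[...,2]-34)<6)|r
w=(cv2.connectedComponents(w.astype(np.uint8))[1]==cv2.connectedComponents(w.astype(np.uint8))[1][int(uv[1]),int(uv[0])])
print('block',cv2.minAreaRect(P[w&~r][:,:2].astype(np.float32)),np.median(P[w&~r][:,2]))
E
```

```text
lin [ 0.0001  0.003  -0.    ] twist [-0.01 -0.05 -0.64] t 2.5 pos [504.8 284.2 200. ] F [ 0.3 -0.8  0.3] gap 0.579 q [ 0.4   0.19  0.19  1.57 -0.    0.15]
red n 130 130 [63.27660162 64.50591503 65.80795499]
key [321.76923077 183.9       ] [[503.39765102 286.5745369   64.        ]] ((505.08673095703125, 287.8037414550781), (30.464717864990234, 8.260414123535156), 8.786025047302246)
block ((0.0, 0.0), (0.0, 0.0), 0.0) nan
  return _methods._mean(a, axis=axis, dtype=dtype,
  ret = ret.dtype.type(ret / rcount)
```

View pics/w1.png

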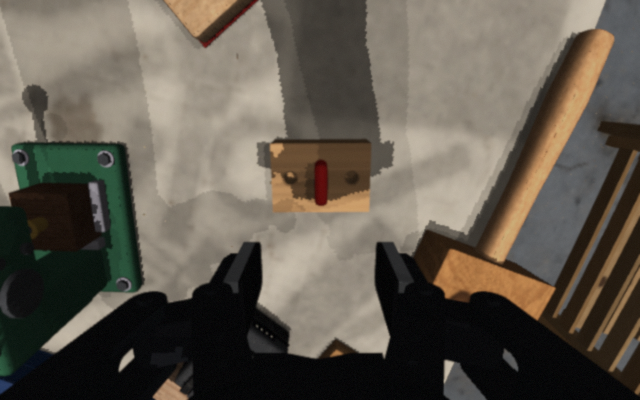

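The wrist view shows the key at (321,183), upright in the image and centred between the fingers, with the block squared to the tool. The arm's shadow darkens it, so I refine using the depth.

Run:
```python
from h import *
s=status.read_state(); c=vision.get_calibration('wrist')
z=np.load('w1.npz');p,d=z['p'],z['d']
w,x,y,zz=s['orientation'];T=np.eye(4);T[:3,:3]=Ro.from_quat([x,y,zz,w]).as_matrix();T[:3,3]=s['tool_pos'];M=np.linalg.inv(T@c['hand_eye']);c['R'],c['t']=M[:3,:3],M[:3,3]
P=cloud(c,d);h=cv2.cvtColor(p,cv2.COLOR_RGB2HSV);H,S,V=[h[...,i].astype(int) for i in range(3)]
roi=lambda m:blob(m,255,130,385,225)
r=roi(((H<6)|(H>172))&(S>170)&(V>50)); t=r&(abs(P[...,2]-64)<5)
print(r.sum(),t.sum(),np.argwhere(t).min(0),np.argwhere(t).max(0))
print('key',onz(c,ctr(t)[0],64),cv2.minAreaRect(onz(c,np.argwhere(t)[:,::-1],64)[:,:2].astype(np.float32)))
b=roi((abs(P[...,2]-34)<5)); print('block',b.sum(),cv2.minAreaRect(P[b][:,:2].astype(np.float32)))
```

```text
513 478 [164 315] [204 327]
key [[503.57279511 285.66848217  64.        ]] ((504.04144287109375, 286.08563232421875), (34.04623794555664, 9.961641311645508), 14.231694221496582)
block 6030 ((505.2342834472656, 286.0021057128906), (64.4326171875, 89.35356140136719), 14.564874649047852)
```

```bash
python3 -m creep '[{"linear":[0,0.002,0.05],"twist":[0,0,0],"claw":0.04},{"linear":[0,0.002,0.1],"twist":[0,0,0],"claw":0.04},{"linear":[0,0.002,0.14],"twist":[0,0,0],"claw":0.04},{"linear":[0,0.002,0.162],"twist":[0,0,0],"claw":0.04},{"linear":[0,0.002,0.162],"twist":[0,0,0],"claw":0.04}]' ; python3 rem.py 504 286 38 194.5
```

```text
time: 3.05
tool_pos: [503.0, 285.4, 35.8]
orientation: [-0.002, -0.125, 0.992, -0.001]
ft_force: [-0.8, -0.6, 0.5]
finger_gap: 0.469
grip_force: 0.0
lin [-0.0011  0.0004 -0.0022] twist [-0.03 -0.22 -0.09] t 3.05 pos [503.  285.4  35.8] F [-0.8 -0.6  0.5] gap 0.469 q [ 0.4   0.24 -0.08  1.26  0.    0.15]
```

```bash
python3 -m creep '[{"linear":[0,0,0],"twist":[0,0,0],"claw":0.03},{"linear":[0,0,0],"twist":[0,0,0],"claw":0.0},{"linear":[0,0,0],"twist":[0,0,0],"claw":0.0},{"linear":[0,0,0],"twist":[0,0,0],"claw":0.0},{"linear":[0,0,0],"twist":[0,0,0],"claw":0.0}]' 80; python3 rem.py 504 286 38 194.5
```

```text
time: 3.55
tool_pos: [505.5, 286.6, 39.9]
orientation: [0.001, -0.126, 0.992, 0.0]
ft_force: [-1.1, -0.2, 4.5]
finger_gap: 0.11
grip_force: 80.8
lin [ 0.0016 -0.0002  0.0019] twist [0.02 0.14 0.01] t 3.55 pos [505.5 286.6  39.9] F [-1.1 -0.2  4.5] gap 0.11 q [ 0.4   0.23 -0.08  1.26 -0.    0.15]
```

```bash
python3 -m creep '[{"linear":[0,0,-0.03],"twist":[0,0,0],"claw":0.0},{"linear":[0,0,-0.08],"twist":[0,0,0],"claw":0.0},{"linear":[0,0,-0.13],"twist":[0,0,0],"claw":0.0},{"linear":[0,0,-0.18],"twist":[0,0,0],"claw":0.0},{"linear":[0,0,-0.23],"twist":[0,0,0],"claw":0.0}]'; python3 rem.py 560 66 270 190
```

```text
time: 4.05
tool_pos: [504.0, 286.0, 270.0]
orientation: [-0.0, -0.126, 0.992, -0.0]
ft_force: [1.2, 0.6, -0.5]
finger_gap: 0.11
grip_force: 79.9
lin [ 0.001 -0.227 -0.   ] twist [-0.   -0.03  4.52] t 4.05 pos [504. 286. 270.] F [ 1.2  0.6 -0.5] gap 0.11 q [0.4  0.21 0.35 1.72 0.   0.15]
```

```bash
python3 -m creep '[{"linear":[-0.076,-0.251,-0.015],"twist":[0,0,4.5],"claw":0.0},{"linear":[-0.076,-0.251,-0.015],"twist":[0,0,4.5],"claw":0.0},{"linear":[-0.076,-0.251,-0.015],"twist":[0,0,4.5],"claw":0.0},{"linear":[-0.076,-0.251,-0.015],"twist":[0,0,4.5],"claw":0.0},{"linear":[-0.076,-0.251,-0.015],"twist":[0,0,4.5],"claw":0.0}]';python3 -m creep '[{"linear":[-0.004,-0.012,0],"twist":[0,0,0],"claw":0.0},{"linear":[-0.004,-0.012,0],"twist":[0,0,0],"claw":0.0},{"linear":[-0.004,-0.012,0],"twist":[0,0,0],"claw":0.0}]'; python3 rem.py 640 62 285 190
python3 - <<'E'
from h import *
p,d,c=cam('wrist'); m,h=masks(p); P=cloud(c,d); np.savez('w2.npz',p=p,d=d,R=c['R'],t=c['t'])
cv2.imwrite('pics/w2.png',p[:,:,::-1])
b=m['brass']&(abs(P[...,2]-180)<8); print(b.sum(), ctr(b) if b.any() else '', P[b].mean(0))
E
```

```text
time: 4.55
tool_pos: [635.1, 71.5, 282.4]
orientation: [-0.0, -0.087, 0.996, 0.0]
ft_force: [1.5, 1.1, -0.2]
finger_gap: 0.112
grip_force: 80.1
time: 4.85
tool_pos: [639.9, 62.8, 282.3]
orientation: [-0.001, -0.087, 0.996, 0.001]
ft_force: [0.5, 0.6, -0.2]
finger_gap: 0.108
grip_force: 80.1
lin [ 0.0001 -0.0008 -0.0027] twist [ 0.08 -0.08  0.03] t 4.85 pos [639.9  62.8 282.3] F [ 0.5  0.6 -0.2] gap 0.108 q [-0.01  0.4   0.62  1.79  0.   -0.18]
134 (array([306.96268657, 183.03731343]), 134) [631.73421245  53.00299533 180.50537578]
```

View pics/w2.png

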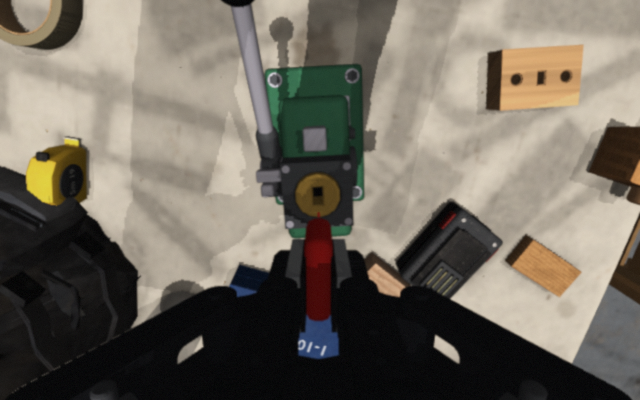

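The wrist view shows the lock cylinder and its slot at (318,195), the ram top at (315,139) and the key's blade just below the cylinder at about (318,217). I'll fit those.

```bash
cat > lock.py <<'E'
from h import *
def lock(p,d,c,box=(285,155,355,225),vs=55):
    P=cloud(c,d);h=cv2.cvtColor(p,cv2.COLOR_RGB2HSV);H,S,V=[h[...,i].astype(int) for i in range(3)]
    br=blob((H>12)&(H<30)&(S>110)&(V>40),*box)
    cs=max(cv2.findContours(br.astype(np.uint8),cv2.RETR_EXTERNAL,cv2.CHAIN_APPROX_NONE)[0],key=len)
    W=onz(c,cs.reshape(-1,2),180)[:,:2]; cc,rad=cv2.minEnclosingCircle(W.astype(np.float32)); 
    e=cv2.fitEllipse(W.astype(np.float32)); print('cyl circle',np.round(cc,1),round(rad,1),'ell',np.round(e[0],1),np.round(e[1],1))
    disc=np.zeros(br.shape,np.uint8); cv2.drawContours(disc,[cv2.convexHull(cs)],-1,1,-1); disc=cv2.erode(disc,np.ones((5,5)))>0
    sl=disc&(V<vs); n,lab,st,_=cv2.connectedComponentsWithStats(sl.astype(np.uint8)); k=1+np.argmax(st[1:,4]); sl=lab==k
    q=cv2.minAreaRect(onz(c,np.argwhere(sl)[:,::-1],180)[:,:2].astype(np.float32)); print('slot px',ctr(sl),'rect',q)
    return P,h
if __name__=='__main__':
    z=np.load('w2.npz');p,d=z['p'],z['d'];c=vision.get_calibration('wrist');c['R'],c['t']=z['R'],z['t']
    P,h=lock(p,d,c); V=h[...,2]
    box=(260,90,375,245)
    k=blob(np.abs(P[...,2]-178)<3.5,*box); print('case',k.sum(),cv2.minAreaRect(P[k][:,:2].astype(np.float32)))
    r=blob(np.abs(P[...,2]-172)<4,295,115,335,155); print('ram',r.sum(),cv2.minAreaRect(P[r][:,:2].astype(np.float32)),ctr(r)[0],onz(c,ctr(r)[0],172))
    g=blob((np.abs(P[...,2]-18)<4)&(h[...,0]>60)&(h[...,0]<95),240,50,380,245); print('bed',cv2.minAreaRect(P[g][:,:2].astype(np.float32)))
E
python3 lock.py
```

```text
cyl circle [639.2  61.9] 17.1 ell [638.9  61.8] [33.  33.3]
slot px (array([317.53614458, 194.64457831]), 166) rect ((639.4865112304688, 61.774993896484375), (12.187032699584961, 7.299886226654053), 10.185903549194336)
case 4217 ((616.1217041015625, 50.92924880981445), (101.23445129394531, 63.77970886230469), 12.667105674743652)
ram 546 ((600.6234741210938, 53.10454177856445), (16.973291397094727, 16.935449600219727), 12.842287063598633) [314.66483516 138.8040293 ] [[600.30653756  53.14153697 172.        ]]
bed ((615.2418823242188, 55.970481872558594), (157.66619873046875, 108.79016876220703), 12.97815227508545)
```

```bash
python3 -m creep '[{"linear":[0.001,-0.001,0.03],"twist":[0,0,-2.9],"claw":0.0},{"linear":[0.001,-0.001,0.05],"twist":[0,0,-2.9],"claw":0.0},{"linear":[0.001,-0.001,0.065],"twist":[0,0,-2.9],"claw":0.0},{"linear":[0.001,-0.001,0.067],"twist":[0,0,-2.9],"claw":0.0},{"linear":[0.001,-0.001,0.067],"twist":[0,0,-2.9],"claw":0.0}]'; python3 rem.py 639.2 61.9 208 192.9;python3 -m creep '[{"linear":[0,0,0],"twist":[0,0,0],"claw":0.0}]'; python3 rem.py 639.2 61.9 208 192.9
```

```text
time: 5.4
tool_pos: [638.7, 62.5, 215.8]
orientation: [-0.0, -0.114, 0.994, 0.0]
ft_force: [-0.4, -0.6, -1.4]
finger_gap: 0.107
grip_force: 80.1
lin [-0.0003 -0.0007  0.0078] twist [ 0.02 -0.04  0.15] t 5.4 pos [638.7  62.5 215.8] F [-0.4 -0.6 -1.4] gap 0.107 q [-0.01  0.36  0.43  1.64  0.   -0.23]
time: 5.5
tool_pos: [639.9, 61.8, 217.3]
orientation: [0.001, -0.113, 0.994, -0.0]
ft_force: [-0.1, -0.3, -0.1]
finger_gap: 0.11
grip_force: 80.1
lin [0.0007 0.0003 0.0093] twist [-0.02  0.13  0.1 ] t 5.5 pos [639.9  61.8 217.3] F [-0.1 -0.3 -0.1] gap 0.11 q [-0.01  0.36  0.43  1.64  0.   -0.23]
```

```bash
python3 -m creep '[{"linear":[0,0,0.005],"twist":[0,0,0],"claw":0.0},{"linear":[0,0,0.009],"twist":[0,0,0],"claw":0.0},{"linear":[0,0,0.011],"twist":[0,0,0],"claw":0.0},{"linear":[0,0,0.013],"twist":[0,0,0],"claw":0.0},{"linear":[0,0,0.014],"twist":[0,0,0],"claw":0.0}]'; python3 rem.py 639.2 61.9 186 192.9
```

```text
time: 6.0
tool_pos: [639.6, 61.2, 201.5]
orientation: [-0.0, -0.113, 0.994, 0.0]
ft_force: [-0.4, 1.7, -0.0]
finger_gap: 0.108
grip_force: 80.2
lin [0.0002 0.0008 0.0155] twist [ 0.06 -0.    0.03] t 6.0 pos [639.6  61.2 201.5] F [-0.4  1.7 -0. ] gap 0.108 q [-0.01  0.36  0.4   1.61  0.   -0.24]
```

```bash
python3 -m creep '[{"linear":[0,0,0.003],"twist":[0,0,0],"claw":0.0},{"linear":[0,0,0.006],"twist":[0,0,0],"claw":0.0},{"linear":[0,0,0.009],"twist":[0,0,0],"claw":0.0},{"linear":[0,0,0.011],"twist":[0,0,0],"claw":0.0},{"linear":[0,0,0.012],"twist":[0,0,0],"claw":0.0}]'; python3 rem.py 639.2 61.9 186 192.9
```

```text
time: 6.5
tool_pos: [639.5, 61.1, 189.4]
orientation: [-0.0, -0.113, 0.994, 0.0]
ft_force: [-0.4, 3.1, 1.6]
finger_gap: 0.11
grip_force: 80.3
lin [0.0001 0.0008 0.0034] twist [ 0.04 -0.02  0.03] t 6.5 pos [639.5  61.1 189.4] F [-0.4  3.1  1.6] gap 0.11 q [-0.01  0.36  0.37  1.59  0.   -0.24]
```

```bash
python3 -m creep '[{"linear":[0,0.0005,0.002],"twist":[0,0,0],"claw":0.0},{"linear":[0,0.0005,0.003],"twist":[0,0,0],"claw":0.0},{"linear":[0,0.0005,0.004],"twist":[0,0,0],"claw":0.0},{"linear":[0,0.0005,0.004],"twist":[0,0,0],"claw":0.0}]'; python3 rem.py 639.2 61.9 186 192.9
```

```text
time: 6.9
tool_pos: [639.6, 61.2, 185.9]
orientation: [0.0, -0.112, 0.994, -0.0]
ft_force: [-1.6, 2.0, 1.5]
finger_gap: 0.111
grip_force: 80.4
lin [ 0.0002  0.0007 -0.0001] twist [-0.01  0.01  0.02] t 6.9 pos [639.6  61.2 185.9] F [-1.6  2.   1.5] gap 0.111 q [-0.01  0.36  0.36  1.58 -0.   -0.23]
```

```bash
python3 -m creep '[{"linear":[0,0,0.001],"twist":[0,0,0],"claw":0.0},{"linear":[0,0,0.002],"twist":[0,0,0],"claw":0.0},{"linear":[0,0,0.002],"twist":[0,0,0],"claw":0.0}]'; python3 rem.py 639.2 61.9 186 192.9
```

```text
time: 7.2
tool_pos: [639.6, 61.2, 185.8]
orientation: [0.001, -0.113, 0.994, -0.0]
ft_force: [-2.3, 1.9, 7.2]
finger_gap: 0.112
grip_force: 81.2
lin [ 0.0002  0.0007 -0.0002] twist [-0.03  0.1   0.02] t 7.2 pos [639.6  61.2 185.8] F [-2.3  1.9  7.2] gap 0.112 q [-0.01  0.35  0.36  1.58 -0.   -0.23]
```

```bash
python3 -m creep '[{"linear":[0,0.0005,0],"twist":[0,0,6],"claw":0.0},{"linear":[0,0.0005,0],"twist":[0,0,12],"claw":0.0},{"linear":[0,0.0005,0],"twist":[0,0,18],"claw":0.0},{"linear":[0,0.0005,0],"twist":[0,0,24],"claw":0.0},{"linear":[0,0.0005,0],"twist":[0,0,30],"claw":0.0}]'; python3 rem.py 639.2 61.9 186 192.9; python3 -m creep '[{"linear":[0,0,0],"twist":[0,0,6],"claw":0.0},{"linear":[0,0,0],"twist":[0,0,12],"claw":0.0},{"linear":[0,0,0],"twist":[0,0,18],"claw":0.0},{"linear":[0,0,0],"twist":[0,0,24],"claw":0.0},{"linear":[0,0,0],"twist":[0,0,30],"claw":0.0}]'; python3 rem.py 639.2 61.9 186 192.9
```

```text
time: 7.7
tool_pos: [639.9, 61.8, 185.8]
orientation: [0.001, 0.15, 0.989, 0.0]
ft_force: [-1.4, 0.9, 6.9]
finger_gap: 0.108
grip_force: 81.1
lin [ 0.0007 -0.0002 -0.0002] twist [ 1.000e-02  1.600e-01 -3.021e+01] t 7.7 pos [639.9  61.8 185.8] F [-1.4  0.9  6.9] gap 0.108 q [-0.01  0.35  0.36  1.58  0.    0.29]
time: 8.2
tool_pos: [639.8, 61.7, 185.8]
orientation: [0.001, 0.401, 0.916, 0.0]
ft_force: [-3.0, 1.4, 7.4]
finger_gap: 0.117
grip_force: 81.1
lin [ 0.0006 -0.0003 -0.0002] twist [ 3.000e-02  1.500e-01 -6.022e+01] t 8.2 pos [639.8  61.7 185.8] F [-3.   1.4  7.4] gap 0.117 q [-0.01  0.35  0.36  1.58 -0.    0.82]
```

```bash
T='from workcell import status;print(status.read_state()["ft_torque"])'; python3 -m creep '[{"linear":[0,0,0],"twist":[0,0,6],"claw":0.0},{"linear":[0,0,0],"twist":[0,0,12],"claw":0.0},{"linear":[0,0,0],"twist":[0,0,18],"claw":0.0},{"linear":[0,0,0],"twist":[0,0,22],"claw":0.0}]'; python3 rem.py 639.2 61.9 186 192.9; python3 -c "$T"; python3 -m creep '[{"linear":[0,0,0],"twist":[0,0,4],"claw":0.0},{"linear":[0,0,0],"twist":[0,0,6],"claw":0.0},{"linear":[0,0,0],"twist":[0,0,6],"claw":0.0}]'; python3 rem.py 639.2 61.9 186 192.9;  python3 -c "$T"
```

```text
time: 8.6
tool_pos: [639.7, 61.6, 185.8]
orientation: [0.001, 0.568, 0.823, 0.0]
ft_force: [-2.3, 0.8, 7.3]
finger_gap: 0.11
grip_force: 81.2
lin [ 0.0004 -0.0004 -0.0002] twist [ 4.000e-02  1.300e-01 -8.217e+01] t 8.6 pos [639.7  61.6 185.8] F [-2.3  0.8  7.3] gap 0.11 q [-0.01  0.35  0.36  1.58 -0.    1.2 ]
[0.34002855 0.64281159 0.06887084]
time: 8.9
tool_pos: [639.7, 61.6, 185.8]
orientation: [0.001, 0.609, 0.793, 0.0]
ft_force: [-1.9, 0.9, 7.3]
finger_gap: 0.112
grip_force: 81.2
lin [ 0.0005 -0.0004 -0.0002] twist [ 4.000e-02  1.400e-01 -8.798e+01] t 8.9 pos [639.7  61.6 185.8] F [-1.9  0.9  7.3] gap 0.112 q [-0.01  0.35  0.36  1.58 -0.    1.3 ]
[0.32085493 0.53292899 0.14333044]
```

```bash
T='from workcell import status;print(status.read_state()["ft_torque"])'; python3 -m creep '[{"linear":[0,0,0],"twist":[0,0,3],"claw":0.0},{"linear":[0,0,0],"twist":[0,0,5],"claw":0.0},{"linear":[0,0,0],"twist":[0,0,5],"claw":0.0}]'; python3 rem.py 639.2 61.9 186 192.9;  python3 -c "$T"
```

```text
time: 9.2
tool_pos: [639.7, 61.4, 185.8]
orientation: [0.001, 0.643, 0.766, 0.0]
ft_force: [-2.1, 1.0, 6.3]
finger_gap: 0.108
grip_force: 81.3
lin [ 0.0005 -0.0005 -0.0002] twist [ 3.000e-02  1.600e-01 -9.293e+01] t 9.2 pos [639.7  61.4 185.8] F [-2.1  1.   6.3] gap 0.108 q [-0.01  0.35  0.36  1.58 -0.    1.39]
[0.23424693 0.57090564 0.44934319]
```

```bash
python3 -m creep '[{"linear":[0,0,-0.001],"twist":[0,0,-4],"claw":0.0},{"linear":[0,0,-0.002],"twist":[0,0,-4],"claw":0.03},{"linear":[0,0,-0.002],"twist":[0,0,-4],"claw":0.03},{"linear":[0,0,-0.002],"twist":[0,0,-4],"claw":0.03},{"linear":[0,0,-0.002],"twist":[0,0,-4],"claw":0.03}]' 20; python3 rem.py 639.2 61.9 286 192.9
```

```text
time: 9.7
tool_pos: [639.4, 61.5, 185.3]
orientation: [-0.0, 0.617, 0.787, -0.0]
ft_force: [0.7, -0.4, -0.1]
finger_gap: 0.354
grip_force: 0.0
lin [ 0.0005 -0.0002 -0.1007] twist [-4.000e-02 -1.000e-02 -8.903e+01] t 9.7 pos [639.4  61.5 185.3] F [ 0.7 -0.4 -0.1] gap 0.354 q [-0.01  0.36  0.36  1.58 -0.    1.32]
```

Now I raise the tool, turn it back, and look at the lock.

```bash
python3 -m creep '[{"linear":[0,0,-0.02],"twist":[0,0,-4],"claw":0.03},{"linear":[0,0,-0.06],"twist":[0,0,-12],"claw":0.03},{"linear":[0,0,-0.1],"twist":[0,0,-20],"claw":0.03},{"linear":[0,0,-0.12],"twist":[0,0,-28],"claw":0.03},{"linear":[0,0,-0.12],"twist":[0,0,-36],"claw":0.03}]' >/dev/null;  python3 -m creep '[{"linear":[0,0,0],"twist":[0,0,-53],"claw":0.03},{"linear":[0,0,0],"twist":[0,0,-53],"claw":0.03},{"linear":[0,0,0],"twist":[0,0,-53],"claw":0.03},{"linear":[0,0,0],"twist":[0,0,-53],"claw":0.03},{"linear":[0,0,0],"twist":[0,0,-53],"claw":0.0}]'; python3 rem.py 640 62 305 193; python3 -m creep '[{"linear":[0,0,0],"twist":[0,0,-10],"claw":0.0},{"linear":[0,0,0],"twist":[0,0,-10],"claw":0.0},{"linear":[0,0,0],"twist":[0,0,-10],"claw":0.0}]'; python3 rem.py 640 62 305 193
python3 - <<'E'
from h import *
p,d,c=cam('wrist'); P=cloud(c,d); np.savez('w3.npz',p=p,d=d,R=c['R'],t=c['t'])
cv2.imwrite('pics/w3.png',p[:,:,::-1])
h=cv2.cvtColor(p,cv2.COLOR_RGB2HSV);H,S,V=[h[...,i].astype(int) for i in range(3)]
r=blob(((H<6)|(H>172))&(S>150)&(V>50)&(P[...,2]>195),250,100,400,300)
print('key top z',np.percentile(P[r][:,2],[5,50,95]),cv2.minAreaRect(onz(c,np.argwhere(r)[:,::-1],210)[:,:2].astype(np.float32)))
E
```

```text
time: 10.7
tool_pos: [639.5, 61.6, 305.5]
orientation: [-0.0, -0.028, 1.0, -0.0]
ft_force: [0.2, -0.4, -0.8]
finger_gap: 0.197
grip_force: 0.0
lin [-0.0005  0.0004  0.0005] twist [-0.02 -0.01 -9.79] t 10.7 pos [639.5  61.6 305.5] F [ 0.2 -0.4 -0.8] gap 0.197 q [-0.01  0.42  0.69  1.84 -0.   -0.06]
time: 11.0
tool_pos: [639.5, 61.7, 305.6]
orientation: [-0.0, -0.111, 0.994, -0.0]
ft_force: [-0.2, 1.1, 0.3]
finger_gap: -0.001
grip_force: 0.0
lin [-0.0005  0.0002  0.0006] twist [-0.01 -0.   -0.26] t 11.0 pos [639.5  61.7 305.6] F [-0.2  1.1  0.3] gap -0.001 q [-0.01  0.42  0.69  1.84 -0.   -0.23]
key top z [199.23028373 209.61597975 211.28453655] ((637.5038452148438, 61.060829162597656), (13.853623390197754, 35.108543395996094), 19.64556121826172)
```

View pics/w3.png

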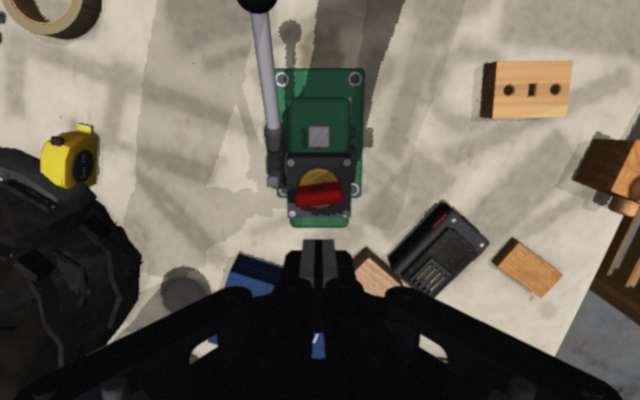

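The view shows the key's bow lying across the lock at (320,194). That is a turn of about 83°, which fits the 75° stop plus play, and its top at z≈210 means it is fully in. The lever arm runs from (262,20) to (272,130). Next I check the lever line from the depth.

```bash
python3 - <<'E'
from h import *
z=np.load('w3.npz');c=vision.get_calibration('wrist');c['R'],c['t']=z['R'],z['t'];P=cloud(c,z['d'])
a=np.radians(12.9);ex=np.array([np.cos(a),np.sin(a)]);ey=np.array([-ex[1],ex[0]])
o=np.array([600.2,53.0]);L=np.dstack([(P[...,:2]-o)@ex,(P[...,:2]-o)@ey,P[...,2]])
for v in range(0,130,12):
    u=np.arange(240,300);r=L[v,240:300];k=(r[:,2]>110)&(r[:,2]<240)
    if k.any(): print(v,u[k].min(),u[k].max(),r[k].min(0).round(1),r[k].max(0).round(1))
W=lambda x,y:np.round(o+x*ex+y*ey,1)
print(W(-68,-38),W(-72,-38),W(-90,-38),W(-85,-38))
E
python3 rem.py 533.9 1 300 192.9;python3 rem.py 542.4 0.8 225 192.9
```

```text
0 240 276 [-88.1 -47.3 211.3] [-85.3 -26.3 222.9]
12 250 268 [-83.4 -43.4 201.7] [-80.5 -32.8 215.2]
24 251 269 [-76.4 -44.  200.3] [-75.1 -32.6 207.2]
36 253 270 [-69.6 -44.  197.1] [-68.8 -32.6 201.8]
48 255 272 [-62.7 -43.7 190.7] [-61.8 -32.3 198. ]
60 257 273 [-55.3 -43.7 186. ] [-54.8 -32.4 191.2]
72 259 274 [-47.5 -43.3 181.2] [-47.2 -32.6 186.3]
84 260 276 [-39.4 -44.1 175.2] [-39.1 -32.1 181.6]
96 262 277 [-30.6 -43.7 170.2] [-30.6 -32.2 176.1]
108 264 299 [-21.5 -43.4 145.6] [-20.9 -16.4 170.1]
120 266 299 [-11.9 -43.2 144. ] [-10.8 -16.5 162. ]
[542.4   0.8] [ 5.385e+02 -1.000e-01] [521.   -4.1] [525.8  -3. ]
lin [ 0.1164 -0.0359  0.0056] twist [-0.   -0.01 -0.16] t 11.05 pos [639.5  61.7 305.6] F [ 0.2 -0.2  0.3] gap -0.001 q [-0.01  0.42  0.69  1.84 -0.   -0.23]
lin [ 0.1081 -0.038   0.0806] twist [-0.   -0.01 -0.16] t 11.05 pos [639.5  61.7 305.6] F [ 0.2 -0.2  0.3] gap -0.001 q [-0.01  0.42  0.69  1.84 -0.   -0.23]
```

```bash
python3 -m creep '[{"linear":[0.045,-0.016,0],"twist":[0,0,0],"claw":0.0},{"linear":[0.09,-0.032,0],"twist":[0,0,0],"claw":0.0},{"linear":[0.108,-0.038,0.03],"twist":[0,0,0],"claw":0.0},{"linear":[0.108,-0.038,0.08],"twist":[0,0,0],"claw":0.0},{"linear":[0.108,-0.038,0.08],"twist":[0,0,0],"claw":0.0}]';python3 rem.py 542.4 0.8 225 192.9; python3 -m creep '[{"linear":[0,0,0.01],"twist":[0,0,0],"claw":0.0},{"linear":[0.001,0,0.02],"twist":[0,0,0],"claw":0.0},{"linear":[0.003,0,0.03],"twist":[0,0,0],"claw":0.0}]';python3 rem.py 542.4 0.8 225 192.9
```

```text
time: 11.55
tool_pos: [533.5, 1.2, 211.4]
orientation: [-0.013, -0.111, 0.994, 0.003]
ft_force: [2.7, 1.4, -3.8]
finger_gap: -0.001
grip_force: 1.9
lin [-0.0083 -0.0022 -0.0138] twist [ 0.49 -1.39 -0.16] t 11.55 pos [533.5   1.2 211.4] F [ 2.7  1.4 -3.8] gap -0.001 q [-0.12  0.09  0.11  1.61 -0.   -0.35]
time: 11.85
tool_pos: [543.4, -0.2, 200.4]
orientation: [0.004, -0.112, 0.994, -0.001]
ft_force: [-0.3, -0.2, 6.1]
finger_gap: 0.001
grip_force: 2.7
lin [ 0.0006  0.0011 -0.0246] twist [-0.18  0.5   0.01] t 11.85 pos [ 5.434e+02 -2.000e-01  2.004e+02] F [-0.3 -0.2  6.1] gap 0.001 q [-0.12  0.08  0.07  1.55 -0.   -0.35]
```

```bash
python3 -m creep '[{"linear":[0.006,0.001,0.012],"twist":[0,0,0],"claw":0.0},{"linear":[0.01,0.001,0.024],"twist":[0,0,0],"claw":0.0},{"linear":[0.014,0.001,0.036],"twist":[0,0,0],"claw":0.0},{"linear":[0.016,0.001,0.048],"twist":[0,0,0],"claw":0.0},{"linear":[0.018,0.001,0.06],"twist":[0,0,0],"claw":0.0}]';python3 rem.py 525.8 -3 80 192.9
```

```text
time: 12.35
tool_pos: [524.7, -4.1, 142.0]
orientation: [0.004, -0.112, 0.994, -0.002]
ft_force: [-4.5, -0.3, 11.9]
finger_gap: 0.006
grip_force: 5.9
lin [-0.0008  0.0011  0.062 ] twist [-0.28  0.4  -0.02] t 12.35 pos [524.7  -4.1 142. ] F [-4.5 -0.3 11.9] gap 0.006 q [-0.13  0.04 -0.09  1.44 -0.   -0.36]
```

```bash
python3 -m creep '[{"linear":[0,0,0.012],"twist":[0,0,0],"claw":0.0},{"linear":[0,0,0.024],"twist":[0,0,0],"claw":0.0},{"linear":[0,0,0.036],"twist":[0,0,0],"claw":0.0},{"linear":[-0.001,0,0.046],"twist":[0,0,0],"claw":0.0},{"linear":[-0.002,0,0.054],"twist":[0,0,0],"claw":0.0}]';python3 rem.py 525.8 -3 80 192.9; python3 -m creep '[{"linear":[0,0,0.005],"twist":[0,0,0],"claw":0.0},{"linear":[0,0,0.008],"twist":[0,0,0],"claw":0.0},{"linear":[0,0,0.008],"twist":[0,0,0],"claw":0.0}]';python3 rem.py 525.8 -3 80 192.9
```

```text
time: 12.85
tool_pos: [529.0, -3.2, 88.6]
orientation: [0.006, -0.112, 0.994, -0.002]
ft_force: [-1.6, 0.1, 14.2]
finger_gap: 0.001
grip_force: 7.5
lin [0.0032 0.001  0.0086] twist [-0.25  0.61 -0.  ] t 12.85 pos [529.   -3.2  88.6] F [-1.6  0.1 14.2] gap 0.001 q [-0.13  0.06 -0.17  1.33 -0.   -0.36]
time: 13.15
tool_pos: [530.7, -3.0, 82.9]
orientation: [0.007, -0.113, 0.994, -0.002]
ft_force: [-3.3, 0.7, 18.5]
finger_gap: 0.002
grip_force: 9.3
lin [0.0048 0.0011 0.0028] twist [-0.27  0.83  0.02] t 13.15 pos [530.7  -3.   82.9] F [-3.3  0.7 18.5] gap 0.002 q [-0.13  0.07 -0.18  1.31  0.   -0.36]
```

```bash
python3 -m creep '[{"linear":[0,0,0.003],"twist":[0,0,0],"claw":0.0},{"linear":[0,0,0.005],"twist":[0,0,0],"claw":0.0},{"linear":[0,0,0.005],"twist":[0,0,0],"claw":0.0}]';python3 rem.py 525.8 -3 80 192.9
```

```text
time: 13.45
tool_pos: [531.7, -2.8, 80.4]
orientation: [0.009, -0.113, 0.994, -0.002]
ft_force: [-6.1, 2.3, 25.5]
finger_gap: 0.002
grip_force: 12.8
lin [0.0058 0.0011 0.0003] twist [-0.3   0.99  0.03] t 13.45 pos [531.7  -2.8  80.4] F [-6.1  2.3 25.5] gap 0.002 q [-0.13  0.07 -0.18  1.3   0.   -0.36]
```

```bash
python3 -m creep '[{"linear":[0.002,0,0.003],"twist":[0,0,0],"claw":0.0},{"linear":[0.003,0,0.005],"twist":[0,0,0],"claw":0.0},{"linear":[0.003,0,0.005],"twist":[0,0,0],"claw":0.0}]';python3 rem.py 525.8 -3 80 192.9
python3 - <<'E'
from h import *
p,d,c=cam('side')
a=np.radians(12.9);ex=np.array([np.cos(a),np.sin(a),0]);ey=np.array([-ex[1],ex[0],0]);o=np.array([600.2,53.0,0])
for th in (-.45,-.40,-.3): print(th,proj(c,[o+(30-152*np.cos(th))*ex-38*ey+[0,0,125+152*np.sin(th)]]))
print(proj(c,[o+[0,0,60],o+[0,0,172],o-[0,0,-150]]))
x0,y0=210,150
cv2.imwrite('pics/s1.png',cv2.resize(p[y0:y0+120,x0:x0+160,::-1],None,fx=5,fy=5,interpolation=cv2.INTER_CUBIC))
E
```

```text
time: 13.75
tool_pos: [531.8, -2.8, 79.7]
orientation: [0.013, -0.113, 0.994, -0.001]
ft_force: [-7.7, 4.2, 37.6]
finger_gap: -0.0
grip_force: 18.3
lin [ 0.0059  0.0012 -0.0005] twist [-0.32  1.45  0.07] t 13.75 pos [531.8  -2.8  79.7] F [-7.7  4.2 37.6] gap -0.0 q [-0.13  0.06 -0.19  1.29  0.   -0.36]
-0.45 [[330.00202744 225.25541044]]
-0.4 [[331.19233854 223.13758513]]
-0.3 [[333.2212556  218.72639091]]
[[291.42332039 230.50750665]
 [291.23011355 193.54886934]
 [291.26808826 201.05503867]]
```

View pics/s1.png

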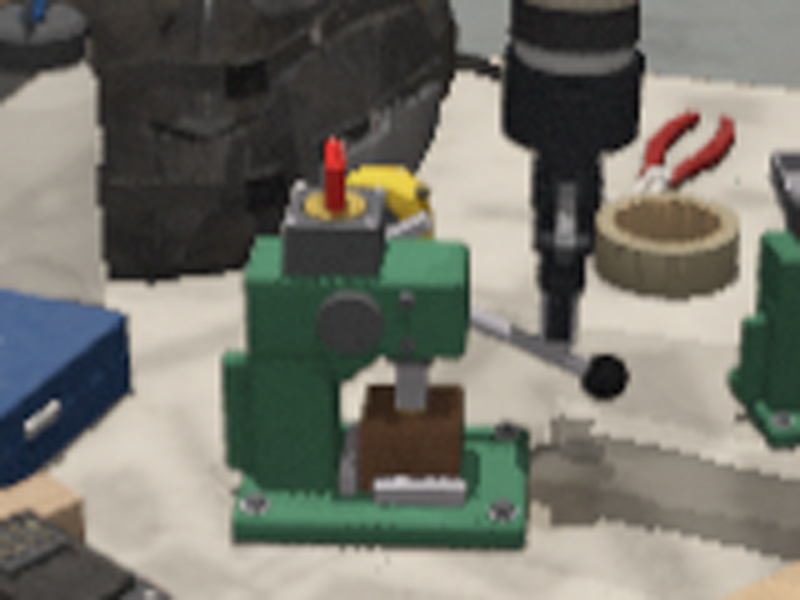

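The side view shows the lever ball at full-image pixel (331,225.4), which matches the 1.05 stop (predicted 330,225.3). The ram is fully down on the insert, and the force rose steeply, so it is at the stop. Now I let the lever up.

```bash
python3 -m creep '[{"linear":[0,0,-0.015],"twist":[0,0,0],"claw":0.0},{"linear":[0,0,-0.03],"twist":[0,0,0],"claw":0.0},{"linear":[0,0,-0.045],"twist":[0,0,0],"claw":0.0},{"linear":[0,0,-0.06],"twist":[0,0,0],"claw":0.0},{"linear":[-0.002,0,-0.075],"twist":[0,0,0],"claw":0.0}]' ; python3 -m creep '[{"linear":[-0.004,0,-0.015],"twist":[0,0,0],"claw":0.0},{"linear":[-0.008,0,-0.03],"twist":[0,0,0],"claw":0.0},{"linear":[-0.012,0,-0.045],"twist":[0,0,0],"claw":0.0},{"linear":[-0.014,0,-0.06],"twist":[0,0,0],"claw":0.0},{"linear":[-0.014,0,-0.08],"twist":[0,0,0],"claw":0.0}]';python3 rem.py 542.4 0.8 300 192.9
```

```text
time: 14.3
tool_pos: [525.0, -4.0, 144.1]
orientation: [0.002, -0.112, 0.994, -0.002]
ft_force: [-3.0, -2.4, 6.4]
finger_gap: 0.001
grip_force: 2.8
time: 14.8
tool_pos: [539.4, 0.3, 222.4]
orientation: [0.003, -0.112, 0.994, -0.001]
ft_force: [0.5, 0.3, 0.4]
finger_gap: -0.003
grip_force: 0.0
lin [-0.0035 -0.0003 -0.0776] twist [-0.12  0.34  0.01] t 14.8 pos [5.394e+02 3.000e-01 2.224e+02] F [0.5 0.3 0.4] gap -0.003 q [-0.12  0.08  0.11  1.6   0.   -0.35]
```

```bash
python3 -m creep '[{"linear":[0,0,-0.04],"twist":[0,0,0],"claw":0.0},{"linear":[-0.02,0,-0.08],"twist":[0,0,0],"claw":0.0},{"linear":[-0.06,0.02,-0.1],"twist":[0,0,0],"claw":0.0},{"linear":[-0.1,0.035,-0.1],"twist":[0,0,0],"claw":0.0},{"linear":[-0.1,0.035,-0.1],"twist":[0,0,0],"claw":0.0}]' ; python3 -m creep '[{"linear":[0,0,0],"twist":[0,0,0],"claw":0.0},{"linear":[0,0,0],"twist":[0,0,0],"claw":0.0}]'
python3 - <<'E'
from h import *
p,d,c=cam('wrist'); P=cloud(c,d)
h=cv2.cvtColor(p,cv2.COLOR_RGB2HSV);H,S,V=[h[...,i].astype(int) for i in range(3)]
r=blob(((H<6)|(H>172))&(S>150)&(V>50)&(P[...,2]>195),220,80,420,320)
print('key top z',np.percentile(P[r][:,2],[5,50,95]),cv2.minAreaRect(onz(c,np.argwhere(r)[:,::-1],210)[:,:2].astype(np.float32)))
ps,d,cs=cam('side'); p0=np.load('side0.npz')['p']
f=lambda q:cv2.resize(q[170:255,245:345,::-1],None,fx=4,fy=4,interpolation=cv2.INTER_CUBIC)
cv2.imwrite('pics/s2.png',np.hstack([f(p0),f(ps)]))
E
```

```text
time: 15.3
tool_pos: [631.9, 59.6, 316.6]
orientation: [0.001, -0.114, 0.993, 0.0]
ft_force: [-0.4, 0.3, -1.4]
finger_gap: 0.001
grip_force: 0.0
time: 15.5
tool_pos: [626.6, 56.6, 320.5]
orientation: [0.001, -0.112, 0.994, -0.0]
ft_force: [-0.1, 0.2, 0.4]
finger_gap: -0.001
grip_force: 0.0
key top z [198.65012892 209.59538441 211.33916538] ((637.1442260742188, 61.02701950073242), (14.1023588180542, 34.896583557128906), 19.747276306152344)
```

View pics/s2.png

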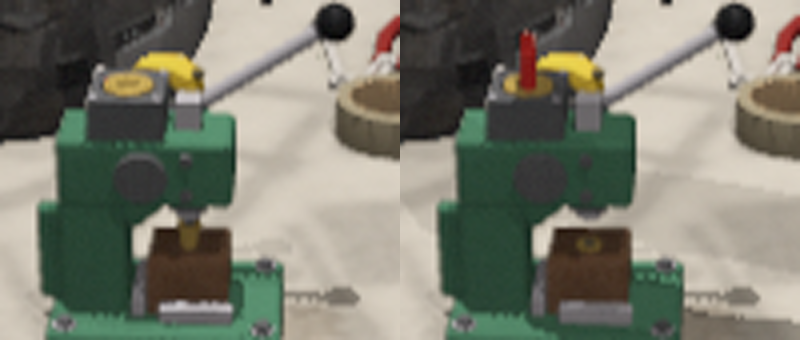

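Compared with the first picture, the insert is now flush in the block at (588,243), where it stood proud before. The lever is back up with its ball at (735,20), and the key is still in and turned. I'm handing the job in.

```bash
python3 -c "from workcell import order; print(order.close_job())"
```

```text
the job is handed in; nothing more can be done
None
```

The job is handed in: the key is fully in the lock and turned to its stop, the insert looks flush in the side-camera view, the lever is back up, and I saw no contact with the loose things, finishing at about 16 s of the 70 s allowed.

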